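# Make up the microscope kit and the centrifuge kit

## Robot

A 6-joint arm with a two-finger parallel gripper is mounted at the origin on the work surface. World frame = base frame: x ahead of the robot, y to its left, z up, the work surface at z = 0. Lengths are in m, angles in rad, forces in N, time in s.
With the tool pointing down it reaches from about 0.3 to 0.775 m from the base axis. Payload 14.6 kg.
Tool frame: the origin (TCP) lies midway between the tips of the shut fingers; the grasp point (between the pads) lies 19 mm behind it; z points along the fingers, y is the line along which they close (so a half turn about z gives the same grasp; the last joint's range is limited). The gripper opens to 94 mm and grips with 3 to 60 N. Pads are 16 mm wide; open, the fingers measure 119 mm over their backs; the gripper's body (75 mm by 177 mm) begins 78 mm behind the grasp point.
Start: joints at [1.078, 0.3, 1.521, -0, 1.321, -0.067], TCP at [0.227, 0.501, 0.205] pointing down, gripper open.
Joint ranges: [-3.03, 3.03], [-0.79, 2.21], [0.23, 2.52], [-1.04, 4.18], [0, 3.07], [-2.55, 2.55]. Speed limits (rad/s): [2.22, 2.22, 2.57, 3.14, 3.14, 3.14].

## Interface

Orientations are given as a unit quaternion [w, x, y, z].
In Python, from station import bot, camera gives the robot as it stands.
- The arm moves only by the tool send_rows, never from a script. Its argument "plan" is a list that holds one entry, the list of rows, each a list of 7 numbers: the finger opening in mm, from 0 to 94, then the shift along the tool's x, y, z in mm, then the turn, a rotation vector about the tool's x, y, z in degrees. In form: [[[jaw, x, y, z, rx, ry, rz], ...]]. A call has 1 to 12 rows; each row shifts and turns the commanded pose from where the row before left it, along the tool's axes as they then stand; what a row does not reach is not made up. A row lasts 1/12 s, in which the tool goes at most 41.7 mm and 7.16 degrees, less where a joint would pass 70% of its speed; a pose out of reach is approached as far as the arm can. A call is refused whole if a number of a shift passes 41.7 or a number of a turn 7.16, either way. A call with a gripper value outside its range is refused whole. The fingers move at their own pace and stop on an object; "newtons" is the grip in N (left out, the last holds). Time passes only in rows, so rows that do not move let the fingers close. It gives the time, the measured TCP pose, the force, the opening and the grip force at its end, in the units of the state.
- bot.get_obs(): the state, without advancing time (a new reading comes with each control period).
- camera(name): name is "scene" or "top" or "wrist"; returns a dict with "color" (420x560x3 uint8, red, green, blue), "fov_y" (degrees; the focal length in pixels is half the picture's height over the tangent of half this angle, whatever the lens; pixels are square), "cx", "cy" (the principal point, pixels), "R" (3x3) and "t" (3): a world point X has camera coordinates R X + t. Camera axes: x right, y down, z forward; pixel columns grow to the right and rows downward; lengths in m; the calibration is good to about 2 mm. A picture is of the moment at which its call begins. There is no depth.
- bot.job_done(): hands the job in; it is judged then, once.
The state is a dict: "clock": time; "joint_pos": joint angles; "qd": joint speeds; "effort": joint torques, N m; "tcp_pos": TCP position; "eef_rot": TCP orientation; "ft_force": force on the tool from outside, world axes, zero at the start; "ft_torque": the same for the moment, N m; "grip_width": opening from 0.0 (shut) to 1.0 (fully open); "finger_force": force on a finger pad.
Only numpy, scipy, OpenCV 4.12 (cv2) and the standard library are available. Lean on these libraries where they do the work, as an engineer would, in place of code of your own. Each camera call takes 0.05 s, during which the arm holds its last target. There are 200 camera calls.

## Task

Make up the two kits on the lab bench, each thing standing upright and flat on the floor of its own place. In the long three-place tray (microscope kit) put the slide box in the largest place, the amber jar in the middle place and the eyepiece in the smallest place; in the short two-place tray (centrifuge kit) put the metal tube block in the larger place and the tall bottle in the smaller one. Set everything down gently, without dropping it, and leave the vortex mixer, the tube rack and the Petri dishes where they are.

Things in the scene. Friction and masses are not known exactly. Their poses are not given: they have to be found in the camera images.
- long_tray: Open steel tray fixed to the bench, 80 mm in its x, 254 mm in its y, 16 mm high; floor, walls, dividers 4 mm thick. Three places in a row, 72 mm wide in x: largest 110 mm long centred at y = +68 mm, middle 70 mm at y = -26 mm, smallest 58 mm at y = -94 mm (x = 0, floors z = 4 mm, wall tops z = 16 mm). Origin: centre of its underside. Its y is near world y (to 9 degrees).
- short_tray: Open steel tray fixed to the bench, 80 mm in its x, 162 mm in its y, 16 mm high; floor, walls, divider 4 mm thick. Two places in a row, 72 mm wide in x: larger 86 mm long centred at y = +34 mm, smaller 64 mm at y = -45 mm (x = 0, floors z = 4 mm, wall tops z = 16 mm). Origin: centre of its underside. Its y is within 9 degrees of world y.
- slide_box: Loose closed grey plastic box for microscope slides with a pale label on its top and a dark seam round it: 40 mm along its x, 90 mm along its y, 46 mm high, 0.11 to 0.20 kg. Stands on the bench; the lid does not open. Origin at the centre of its underside, z up.
- jar: Loose squat round amber glass jar with a white cap: 48 mm diameter from bottom to top, 50 mm high, 0.09 to 0.16 kg. Stands upright. Origin at the centre of its underside, z up.
- eyepiece: Loose microscope eyepiece standing on its black rubber eyecup, its dark metal barrel upwards: eyecup 38 mm diameter and 20 mm high, barrel above it 25 mm diameter up to the top at 56 mm; 0.07 to 0.12 kg. Upright means eyecup down, as it stands at the start. Origin at the centre of its underside, z up.
- tube_block: Loose solid aluminium block with six dark round tube holes in its top: 44 mm along its x, 64 mm along its y, 46 mm high, 0.21 to 0.37 kg. Origin at the centre of its underside, z up.
- bottle: Loose tall white plastic bottle with a narrower grey screw cap: body 42 mm diameter up to 54 mm high, then a shoulder and a 30 mm diameter cap, 80 mm high in all; 0.08 to 0.15 kg. Stands upright. Origin at the centre of its underside, z up.
- vortex: Bystander: blue and black vortex mixer, 120 x 130 mm, 124 mm high, on the robot's right. Origin at the centre of its underside, z up.
- tube_rack: Bystander: yellow plastic tube rack, 200 mm along x, 100 mm along y, 60 mm high, on the robot's left. Origin at the centre of its underside, z up.
- dishes: Bystander: two stacked clear Petri dishes, 92 mm diameter, 31 mm high, beyond the stock. Origin at the centre of its underside, z up.
There are look-alikes about, which are no part of the job. What is shaped like the bottle but red is not meant.

How it is judged:
By the outcome, as a careful person would: the job done as asked, in the order asked, and still so for the second after the job is handed in, with the robot touching nothing.
It also fails if it takes over 128 s, if anything falls off the work surface, if the arm or the gripper's body presses on something with over 40 N, if the wrist force passes 120 N, or if a joint passes its speed limit or range.

## Working session

There is one attempt and no reset: what is moved stays moved. The work goes in short steps, Python scripts to look and compute and a tool call to move; the robot and the scene stay as the last step left them, time stands still between calls to the robot, and variables do not carry over. Pictures are saved under pics/ and viewed, at most 14 in all, crops included, and the job is handed in when it is done.

Besides the shell and the picture viewer there is one more tool, called after "Call:" by a JSON object that holds its "name" and its "arguments". send_rows: Moves the arm, as the interface text tells. Its arguments: {"type":"object","properties":{"plan":{"type":"array"},"newtons":{"type":"number"}},"required":["plan"]}

```bash
ls; mkdir -p pics; python3 - <<'E'
from station import bot, camera
import cv2, pickle
d={}
for n in ["scene","top","wrist"]:
    c=camera(n); d[n]=c
    cv2.imwrite(f"pics/{n}0.png",c["color"][:,:,::-1]); print(n,c["fov_y"],c["cx"],c["cy"],c["R"],c["t"])
pickle.dump(d,open("c0.pkl","wb"))
print(bot.get_obs())
E
```

```text
pics
scene 47.03649345511477 289.7354254847613 211.3392647279975 [[-0.68514975  0.7281831  -0.01786585]
 [ 0.5708468   0.52155336 -0.63412619]
 [-0.45244198 -0.44467007 -0.77302315]] [ 0.38704209 -0.30388538  1.65570502]
top 52.55057263851698 281.0421576455055 209.48399894999676 [[ 0.02041052 -0.9997477   0.00937818]
 [-0.99627047 -0.0211243  -0.08365952]
 [ 0.08383652 -0.00763567 -0.99645027]] [-0.02063911  0.60053132  1.17019571]
wrist 68.30483730409763 278.37177386594095 214.11232589984874 [[ 0.41322059  0.91062988 -0.00140141]
 [ 0.88353342 -0.40055133  0.24274951]
 [ 0.22049363 -0.10154729 -0.97008799]] [-0.54969811 -0.02372193  0.3911695 ]
{'clock': 0.15, 'joint_pos': array([ 1.07841576e+00,  3.00351755e-01,  1.52142762e+00,  1.41236478e-05,
        1.32072716e+00, -6.65764492e-02]), 'qd': array([-0.00042066, -0.00084447, -0.00206342, -0.00088353,  0.00012978,
       -0.001866  ]), 'effort': array([ 6.93607235e-04, -5.31968093e+01, -3.52821994e+01,  7.08930055e-02,
        2.35433184e-02, -9.69521670e-05]), 'tcp_pos': array([0.22707022, 0.50071447, 0.20501672]), 'eef_rot': array([-1.32624950e-04,  2.11299012e-01,  9.77421362e-01, -4.37323616e-04]), 'ft_force': array([ 0.67611643, -0.08623465,  0.62447951]), 'ft_torque': array([-0.03912941,  0.03104771,  0.07256118]), 'finger_force': 0.0, 'grip_width': 0.9997489730466352}
```

View pics/top0.png

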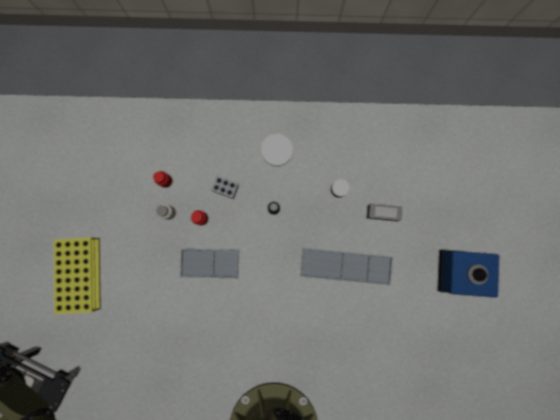

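View pics/scene0.png

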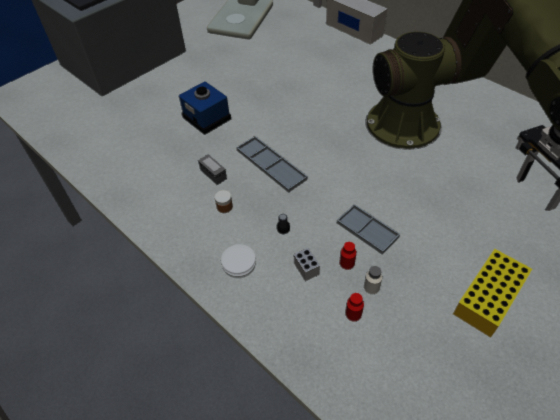

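The top view shows the slide box at (384,212), jar at (340,188), eyepiece at (273,208), block at (225,187), short tray at (209,263) and long tray at (346,266). Three things could be the bottle: red at (162,178), red at (198,217) and white with a grey cap at (165,212). The white one fits the description, because the red ones are explicitly excluded. Next I'll confirm it in a crop and get coarse positions.

```bash
cat > h.py <<'E'
import numpy as np, cv2
from scipy.spatial.transform import Rotation as Ro
def K(c):
    f=210/np.tan(np.radians(c["fov_y"]/2)); return f
def ray(c,u,v):
    f=K(c); R=np.array(c["R"]); d=R.T@np.array([(u-c["cx"])/f,(v-c["cy"])/f,1]); return -R.T@np.array(c["t"]),d
def onz(c,u,v,z):
    o,d=ray(c,u,v); return o+d*(z-o[2])/d[2]
def tri(*obs):  # (cam,u,v)...: point nearest to rays, and the residual
    A=np.zeros((3,3));b=np.zeros(3);P=[]
    for c,u,v in obs:
        o,d=ray(c,u,v);d/=np.linalg.norm(d);M=np.eye(3)-np.outer(d,d);A+=M;b+=M@o;P.append((M,o))
    x=np.linalg.solve(A,b); return x,max(np.linalg.norm(M@(x-o)) for M,o in P)
def proj(c,X):
    p=np.array(c["R"])@np.array(X)+np.array(c["t"]); f=K(c); return p[:2]/p[2]*f+[c["cx"],c["cy"]]
def goto(o,xyz,yaw):
    """tool-axes shift (mm) and rz (deg) to a tool-down pose with tool y at angle yaw (deg) from world y"""
    q=o["eef_rot"];R=Ro.from_quat([q[1],q[2],q[3],q[0]])
    d=R.inv().apply(np.array(xyz)-o["tcp_pos"])*1000
    G=Ro.from_euler("z",yaw,degrees=True)*Ro.from_quat([0,1,0,0])
    return d.round(1),(R.inv()*G).as_rotvec(degrees=True).round(1)
E
python3 - <<'E'
from h import *; import pickle
from station import bot
d=pickle.load(open("c0.pkl","rb"));t,s=d["top"],d["scene"]
for n,u,v,z,us,vs in [("box",384,212,.046,212,162),("jar",340,188,.05,223,197),("eye",273,207,.056,283,217),("block",226,186,.046,306,257),("bottle",168,212,.08,375,271),("short",209,263,.004,368,228),("long",346,266,.004,271,164)]:
    print(n,onz(t,u,v,z).round(3),[x.round(3) if hasattr(x,'round') else x for x in tri((t,u,v),(s,us,vs))])
im=t["color"][150:250,130:260,::-1]
a=cv2.resize(im,None,fx=3,fy=3,interpolation=cv2.INTER_CUBIC); b=cv2.resize(s["color"][230:330,290:420,::-1],None,fx=3,fy=3,interpolation=cv2.INTER_CUBIC)
cv2.imwrite("pics/crop1.png",np.hstack([a,b]))
o=bot.get_obs()
for y in (0,-90,90): print(y, goto(o,[.45,.12,.3],y),goto(o,[.45,-.1,.3],y))
E
```

```text
box [ 0.598 -0.293  0.046] [array([ 0.598, -0.291,  0.057]), np.float64(0.001)]
jar [ 0.662 -0.17   0.05 ] [array([ 0.663, -0.171,  0.042]), np.float64(0.001)]
eye [0.605 0.014 0.056] [array([0.605, 0.014, 0.052]), np.float64(0.0)]
block [0.661 0.146 0.046] [array([0.66 , 0.147, 0.048]), np.float64(0.001)]
bottle [0.583 0.294 0.08 ] [array([0.581, 0.304, 0.058]), np.float64(0.005)]
short [0.447 0.192 0.004] [array([0.446, 0.192, 0.006]), np.float64(0.0)]
long [ 0.446 -0.196  0.004] [array([ 0.445, -0.196, -0.001]), np.float64(0.001)]
0 (array([-360.3, -254.7,  -94.8]), array([ -0.1,  -0. , -24.4])) (array([-451.1, -455.1,  -94.6]), array([ -0.1,  -0. , -24.4]))
-90 (array([-360.3, -254.7,  -94.8]), array([-0. ,  0. , 65.6])) (array([-451.1, -455.1,  -94.6]), array([-0. ,  0. , 65.6]))
90 (array([-360.3, -254.7,  -94.8]), array([-0.000e+00, -1.000e-01, -1.144e+02])) (array([-451.1, -455.1,  -94.6]), array([-0.000e+00, -1.000e-01, -1.144e+02]))
```

View pics/crop1.png

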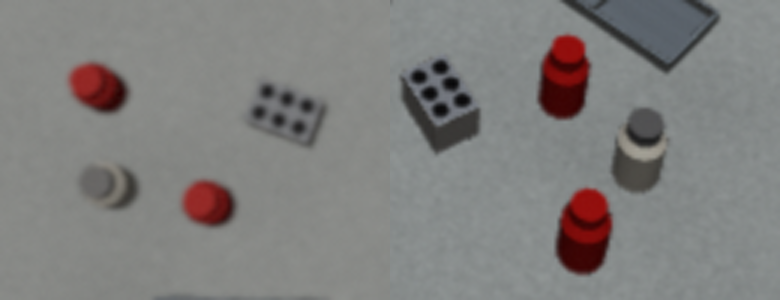

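The crop confirms it: the white bottle with the grey cap is in the top view at about (165,212), and the two red ones are decoys. Now I'll turn the tool so its jaw lies along world x and move on to the wrist views.

Call:
{"name": "send_rows", "arguments": {"plan": [[[94, 0, 0, -5, 0, 0, 6.56], [94, 0, 0, -5, 0, 0, 6.56], [94, 0, 0, -5, 0, 0, 6.56], [94, 0, 0, -5, 0, 0, 6.56], [94, 0, 0, -5, 0, 0, 6.56], [94, 0, 0, -5, 0, 0, 6.56], [94, 0, 0, -5, 0, 0, 6.56], [94, 0, 0, -5, 0, 0, 6.56], [94, 0, 0, -5, 0, 0, 6.56], [94, 0, 0, 0, 0, 0, 6.56]]]}}

```text
clock: 0.98
tcp_pos: [0.2272, 0.501, 0.2512]
eef_rot: [-0.0, 0.709, 0.705, 0.0]
ft_force: [-0.7, -0.1, 0.6]
grip_width: 1.0
finger_force: 0.0
```

Call:
{"name": "send_rows", "arguments": {"plan": [[[94, -26, -26, 0, 0, 0, 0], [94, -26, -26, 0, 0, 0, 0], [94, -26, -26, 0, 0, 0, 0], [94, -26, -26, 0, 0, 0, 0], [94, -26, -26, 0, 0, 0, 0], [94, -26, -26, 0, 0, 0, 0], [94, -26, -26, 0, 0, 0, 0], [94, -26, -26, 0, 0, 0, 0], [94, -26, -26, 0, 0, 0, 0], [94, -26, -26, 0, 0, 0, 0], [94, -20, -10, 0, 0, 0, 0], [94, 0, 0, 0, 0, 0, 0]]]}}

```text
clock: 1.98
tcp_pos: [-0.0441, 0.2187, 0.2506]
eef_rot: [-0.001, 0.706, 0.708, 0.001]
ft_force: [-0.2, -0.4, -1.2]
grip_width: 1.0
finger_force: 0.0
```

```bash
cat > snap.py <<'E'
import sys,pickle,cv2
from station import bot,camera
from h import *
def snap(n):
    c=camera("wrist"); pickle.dump(c,open(n+".pkl","wb")); cv2.imwrite(f"pics/{n}.png",c["color"][:,:,::-1])
    o=bot.get_obs(); print(o["clock"],o["tcp_pos"].round(4),goto(o,o["tcp_pos"],-90)[1],o["joint_pos"].round(2)); return c
if __name__=="__main__": snap(sys.argv[1])
E
python3 snap.py w1
```

```text
2.0333 [-0.0434  0.2202  0.2507] [-0.  -0.1  0.2] [ 1.6  -0.56  2.17  0.    1.53  1.6 ]
```

View pics/w1.png

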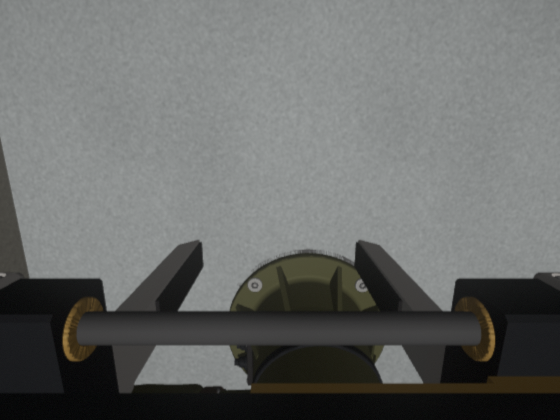

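I had the tool's y sign wrong: at this yaw, tool x is world +y and tool y is world +x. The picture shows only the base. I'm correcting for that.

Call:
{"name": "send_rows", "arguments": {"plan": [[[94, 0, 25, 0, 0, 0, 0], [94, 0, 25, 0, 0, 0, 0], [94, 0, 30, 0, 0, 0, 0], [94, 0, 30, 0, 0, 0, 0], [94, 0, 40, 0, 0, 0, 0], [94, 0, 40, 0, 0, 0, 0], [94, 0, 40, 0, 0, 0, 0], [94, 0, 40, 0, 0, 0, 0], [94, 0, 40, 0, 0, 0, 0], [94, 0, 40, 0, 0, 0, 0], [94, 0, 40, 0, 0, 0, 0], [94, 0, 40, 0, 0, 0, 0]]]}}

```text
clock: 3.03
tcp_pos: [0.3849, 0.2201, 0.2495]
eef_rot: [-0.0, 0.708, 0.707, -0.0]
ft_force: [-1.0, 0.5, 1.1]
grip_width: 1.0
finger_force: 0.0
```

Call:
{"name": "send_rows", "arguments": {"plan": [[[94, 0, 40, 0, 0, 0, 0], [94, 0, 40, 0, 0, 0, 0], [94, 0, 40, 0, 0, 0, 0], [94, 0, 20, 0, 0, 0, 0], [94, 0, 0, 0, 0, 0, 0], [94, 0, 0, 0, 0, 0, 0]]]}}

```text
clock: 3.53
tcp_pos: [0.5228, 0.2203, 0.2486]
eef_rot: [-0.001, 0.708, 0.707, -0.001]
ft_force: [-0.1, 0.8, 0.4]
grip_width: 0.999
finger_force: 0.0
```

```bash
python3 snap.py w2
```

```text
3.5833 [0.5219 0.2206 0.2493] [-0.1  0.  -0. ] [ 0.34  0.31  1.41 -0.    1.43  0.34]
```

Call:
{"name": "send_rows", "arguments": {"plan": [[[94, -40, 0, 0, 0, 0, 0], [94, -40, 0, 0, 0, 0, 0], [94, -40, 0, 0, 0, 0, 0], [94, 0, 0, 0, 0, 0, 0], [94, 0, 0, 0, 0, 0, 0]]]}}

```text
clock: 4.0
tcp_pos: [0.5213, 0.0999, 0.251]
eef_rot: [0.0, 0.708, 0.706, 0.0]
ft_force: [-0.5, 0.5, -0.5]
grip_width: 1.0
finger_force: 0.0
```

```bash
python3 snap.py w3
```

```text
4.05 [0.5213 0.1011 0.2509] [ 0.  -0.  -0.1] [0.12 0.23 1.51 0.   1.41 0.12]
```

Call:
{"name": "send_rows", "arguments": {"plan": [[[94, -40, 0, 0, 0, 0, 0], [94, -40, 0, 0, 0, 0, 0], [94, -40, 0, 0, 0, 0, 0], [94, -40, 0, 0, 0, 0, 0], [94, -40, 0, 0, 0, 0, 0], [94, 0, 0, 0, 0, 0, 0], [94, 0, 0, 0, 0, 0, 0]]]}}

```text
clock: 4.63
tcp_pos: [0.5217, -0.0989, 0.2503]
eef_rot: [-0.0, 0.708, 0.707, 0.0]
ft_force: [0.2, 0.5, -0.2]
grip_width: 0.998
finger_force: 0.0
```

```bash
python3 snap.py w4
```

```text
4.6833 [ 0.5218 -0.0978  0.2504] [-0. -0.  0.] [-0.25  0.23  1.51  0.    1.41 -0.25]
```

Call:
{"name": "send_rows", "arguments": {"plan": [[[94, -40, 0, 0, 0, 0, 0], [94, -40, 0, 0, 0, 0, 0], [94, -40, 0, 0, 0, 0, 0], [94, -30, 0, 0, 0, 0, 0], [94, 0, 0, 0, 0, 0, 0], [94, 0, 0, 0, 0, 0, 0]]]}}

```text
clock: 5.18
tcp_pos: [0.5222, -0.2478, 0.2501]
eef_rot: [-0.0, 0.707, 0.707, 0.0]
ft_force: [0.3, 0.5, 0.4]
grip_width: 1.0
finger_force: 0.0
```

```bash
python3 snap.py w5; python3 - <<'E'
import cv2,numpy as np
r=[cv2.imread(f"pics/w{i}.png")[:290] for i in (2,3,4,5)]
m=np.vstack([np.hstack(r[:2]),np.hstack(r[2:])]); cv2.imwrite("pics/m1.png",cv2.resize(m,None,fx=.71,fy=.71,interpolation=cv2.INTER_AREA))
E
```

```text
5.2333 [ 0.5223 -0.247   0.2503] [-0.  -0.   0.1] [-0.51  0.33  1.37  0.    1.44 -0.51]
```

View pics/m1.png

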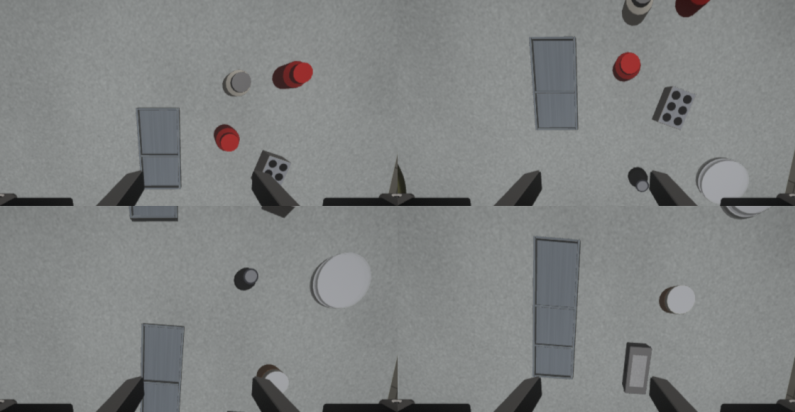

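The mosaic shows (full-resolution pixels):
- **w2:** short tray (225,207), bottle cap (337,115)
- **w3:** block (393,148)
- **w4:** eyepiece (353,97)
- **w5:** long tray (224,142), box (337,228), jar (398,131)

Next I'll segment them by colour and cast rays.

```bash
cat > seg.py <<'E'
from h import *; import pickle
W={i:pickle.load(open(f"w{i}.pkl","rb")) for i in (2,3,4,5)}
d=pickle.load(open("c0.pkl","rb"));T,S=d["top"],d["scene"]
def reg(c,u,v,tol,lo=None,box=None):
    """flood region round a seed (blurred), its contour"""
    im=cv2.GaussianBlur(c["color"],(3,3),0).copy(); m=np.zeros((422,562),np.uint8)
    cv2.floodFill(im,m,(int(u),int(v)),0,(tol,)*3,(tol,)*3,4|cv2.FLOODFILL_MASK_ONLY|cv2.FLOODFILL_FIXED_RANGE|(255<<8))
    m=cv2.morphologyEx(m[1:-1,1:-1],cv2.MORPH_CLOSE,np.ones((5,5)))
    k=max(cv2.findContours(m,cv2.RETR_EXTERNAL,cv2.CHAIN_APPROX_NONE)[0],key=cv2.contourArea); return k[:,0,:].astype(float)
def world(c,k,z): return np.array([onz(c,u,v,z)[:2] for u,v in k])
def rect(P): # centre, sides mm, angle of long side from world +y
    r=cv2.minAreaRect((P*1000).astype(np.float32)); b=cv2.boxPoints(r); e=[b[1]-b[0],b[2]-b[1]]; e=max(e,key=np.linalg.norm)
    a=np.degrees(np.arctan2(-e[0],e[1])); a=(a+90)%180-90
    return np.array(r[0]).round(1),np.sort(r[1]).round(1),round(a,1)
def pca(P):
    c=P.mean(0)
    return c
E
python3 - <<'E'
from seg import *
for n,i,u,v,z,tol in [("short",2,225,195,.016,0),("long",5,224,110,.016,0)]:
    c=W[i]; im=c["color"].astype(int); print(n,im[v,u],im[v,u-60],c["color"][v-3:v+3,u-60:u-40].mean((0,1)))
    m=((im[:,:,2]-im[:,:,0])>8).astype(np.uint8); m=cv2.morphologyEx(m,cv2.MORPH_CLOSE,np.ones((7,7)))
    m=cv2.morphologyEx(m,cv2.MORPH_OPEN,np.ones((5,5)))
    for k in cv2.findContours(m,0,1)[0]:
        if cv2.contourArea(k)>3000: print(cv2.boundingRect(k),rect(world(c,k[:,0],z)),rect(world(c,k[:,0],.01)))
for n,i,u,v,z in [("box",5,337,228,.046),("jar",5,398,131,.05),("eye",4,353,97,.056),("block",3,388,152,.046),("bottlecap",2,337,115,.08)]:
    for tol in (8,14,20,28,36):
        k=reg(W[i],u,v,tol); print(n,tol,W[i]["color"][v,u],cv2.boundingRect(k.astype(int)),rect(world(W[i],k,z)))
E
```

```text
short [103 110 115] [138 141 140] [141.09166667 144.15       143.425     ]
(192, 153, 62, 113) (array([446. , 191.6]), array([ 78.7, 157.9]), np.float32(0.1)) (array([444.9, 190.1]), array([ 79.9, 160.2]), np.float32(0.1))
long [101 106 113] [139 142 141] [139.675      142.825      142.01666667]
(169, 345, 93, 50) (array([ 419.9, -533.9]), array([ 91.2, 148. ]), np.float32(-89.9)) (array([ 418.4, -539.1]), array([ 92.5, 150.2]), np.float32(-89.9))
(190, 43, 66, 201) (array([ 444.8, -194.7]), array([ 78.7, 252.2]), np.float32(-4.3)) (array([ 443.7, -195. ]), array([ 79.9, 255.8]), np.float32(-4.3))
box 8 [138 138 139] (327, 211, 24, 43) (array([ 598.3, -297.4]), array([24.2, 57.9]), np.float32(-4.5))
box 14 [138 138 139] (327, 210, 24, 45) (array([ 598.3, -297.5]), array([25.1, 59.2]), np.float32(-4.4))
box 20 [138 138 139] (327, 210, 25, 45) (array([ 598.5, -297.5]), array([26. , 60.1]), np.float32(-4.4))
box 28 [138 138 139] (326, 209, 26, 47) (array([ 598.3, -297.4]), array([27.3, 61.5]), np.float32(-4.3))
box 36 [138 138 139] (325, 208, 28, 48) (array([ 598.3, -297.2]), array([29.
[... 1418 characters left out ...]
([649.8, 155.8]), array([12.1, 12.1]), np.float32(4.4))
block 36 [41 41 41] (380, 144, 12, 12) (array([650.1, 155.6]), array([13.1, 13.4]), np.float32(47.5))
bottlecap 8 [108 107 107] (328, 102, 25, 29) (array([587.2, 312.4]), array([25.8, 28.8]), np.float32(2.1))
bottlecap 14 [108 107 107] (326, 101, 28, 30) (array([587.2, 312.9]), array([27.9, 29.4]), np.float32(17.6))
bottlecap 20 [108 107 107] (312, 101, 42, 36) (array([579.2, 309.5]), array([35.6, 44.1]), np.float32(-86.9))
bottlecap 28 [108 107 107] (312, 95, 43, 44) (array([580. , 310.1]), array([41.2, 45.5]), np.float32(76.1))
bottlecap 36 [108 107 107] (0, 0, 560, 312) (array([521.3, 249.9]), array([344.3, 682.7]), np.float32(89.8))
```

```bash
python3 - <<'E'
from seg import *
def cen(k):
    M=cv2.moments(k.astype(np.float32)); return M["m10"]/M["m00"],M["m01"]/M["m00"]
def holes(c,x0,y0,x1,y1):
    g=cv2.GaussianBlur(cv2.cvtColor(cv2.resize(c["color"][y0:y1,x0:x1],None,fx=4,fy=4,interpolation=cv2.INTER_CUBIC),7),(5,5),0)
    out=[]
    for k in cv2.findContours((g<60).astype(np.uint8),0,1)[0]:
        a=cv2.contourArea(k)
        if a>100: out.append((*(np.array(cen(k))/4-.375+[x0,y0]).round(1),a/16))
    return out
h3=holes(W[3],365,115,420,190); print("w3",h3)
hT=holes(T,208,172,244,202); print("top",hT)
P=np.array([onz(W[3],u,v,.046)[:2] for u,v,a in h3]); print(P.round(4),P.mean(0),rect(P))
if len(hT)==6: print("block top",tri((W[3],*np.mean([x[:2] for x in h3],0)),(T,*np.mean([x[:2] for x in hT],0))))
def trayc(c,roi):
    x0,y0,x1,y1=roi; im=c["color"].astype(int); m=((im[:,:,2]-im[:,:,0])>8).astype(np.uint8); m=cv2.morphologyEx(m,cv2.MORPH_CLOSE,np.ones((7,7)));m=cv2.morphologyEx(m,cv2.MORPH_OPEN,np.ones((5,5)))
    k=max(cv2.findContours(m[y0:y1,x0:x1],0,1)[0],key=cv2.contourArea)[:,0]+[x0,y0]; print(cv2.boundingRect(k.astype(int))); return k,cen(k)
a,ca=trayc(W[2],(170,120,280,285)); b,cb=trayc(W[3],(150,20,280,200)); print("short",tri((W[2],*ca),(W[3],*cb)),rect(world(W[3],b,.016)),rect(world(W[2],a,.016)))
a,ca=trayc(W[5],(170,20,280,270)); b,cb=trayc(T,(295,240,400,290)); print("long",tri((W[5],*ca),(T,*cb)),rect(world(W[5],a,.016)))
print("jar",tri((W[5],*cen(reg(W[5],398,131,20))),(T,*cen(reg(T,340,188,20)))))
print("box",tri((W[5],*cen(reg(W[5],337,228,20))),(T,*cen(reg(T,384,212,14)))))
k=reg(W[3],(641-397.6)/.71,186/.71,20);print(cv2.boundingRect(k.astype(int)));print("eye",tri((W[4],*cen(reg(W[4],353,97,20))),(W[3],*cen(k))))
k=reg(T,162,211,14);print(cv2.boundingRect(k.astype(int)));print("bottle",tri((W[2],*cen(reg(W[2],337,115,14))),(T,*cen(k))))
E
```

```text
w3 [(np.float64(394.3), np.float64(170.2), 86.03125), (np.float64(378.7), np.float64(164.7), 87.03125), (np.float64(400.9), np.float64(155.1), 90.28125), (np.float64(385.2), np.float64(149.4), 90.53125), (np.float64(407.6), np.float64(139.6), 93.40625), (np.float64(391.7), np.float64(133.8), 95.53125), (np.float64(372.8), np.float64(142.6), 286.90625)]
top []
[[0.6634 0.1302]
 [0.6436 0.137 ]
 [0.6698 0.1486]
 [0.6501 0.1555]
 [0.6762 0.167 ]
 [0.6564 0.1738]
 [0.6344 0.1636]] [0.65625567 0.15367785] (array([651.7, 154.8]), array([38.4, 39. ]), np.float32(-19.1))
(192, 153, 62, 113)
(186, 52, 67, 131)
short (array([0.44581294, 0.19699181, 0.01340226]), np.float64(0.0003666159444457783)) (array([446. , 191.6]), array([ 78.7, 159.7]), np.float32(0.1)) (array([446. , 191.6]), array([ 78.7, 157.9]), np.float32(0.1))
(190, 43, 66, 201)
(305, 253, 83, 28)
long (array([ 0.44846369, -0.18349901,  0.04274675]), np.float64(0.002737475636429724)) (array([ 444.8, -194.7]), array([ 78.7, 252.2]), np.float32(-4.3))
jar (array([ 0.58239569, -0.0891041 ,  0.25123916]), np.float64(0.0850064200185639))
box (array([ 0.60010516, -0.29922429,  0.03794318]), np.float64(5.950897083320957e-05))
(338, 256, 14, 13)
eye (array([0.60512396, 0.01371658, 0.05702159]), np.float64(3.6545579353188745e-05))
(156, 205, 21, 16)
bottle (array([0.59179677, 0.31382728, 0.02834807]), np.float64(0.005055404663085279))
```

```bash
python3 - <<'E'
from seg import *
def cen(k):
    M=cv2.moments(k.astype(np.float32)); return M["m10"]/M["m00"],M["m01"]/M["m00"]
print("bottle",tri((W[2],*cen(reg(W[2],337,115,14))),(S,375,270)))
for t in (6,10,14): 
    k=reg(T,340,188,t); print("jar",cv2.boundingRect(k.astype(int)),tri((W[5],*cen(reg(W[5],398,131,20))),(T,*cen(k))))
print("jar S",tri((W[5],*cen(reg(W[5],398,131,20))),(S,223,197)))
def tray(c,roi,z=.016):
    x0,y0,x1,y1=roi; im=cv2.GaussianBlur(c["color"],(5,5),0).astype(int); m=((im[:,:,0])<126).astype(np.uint8)[y0:y1,x0:x1]; m=cv2.morphologyEx(m,cv2.MORPH_CLOSE,np.ones((9,9)));m=cv2.morphologyEx(m,cv2.MORPH_OPEN,np.ones((7,7)))
    k=max(cv2.findContours(m,0,1)[0],key=cv2.contourArea)+[x0,y0]
    q=cv2.approxPolyDP(k.astype(np.int32),8,True)[:,0]; P=world(c,q,z)*1000; return q,P.round(1),P.mean(0)
r=[]
for c,roi in ((W[2],(170,120,280,285)),(W[3],(150,20,280,200)),(W[5],(170,20,280,270))): print(*tray(c,roi))
def draw(c,cen,yaw,ys,L):
    im=c["color"][:,:,::-1].copy(); a=np.radians(yaw); R=np.array([[np.cos(a),-np.sin(a)],[np.sin(a),np.cos(a)]])
    pp=lambda x,y,z:tuple((proj(c,[*(R@[x,y]+cen),z])).round().astype(int).tolist())
    q=[pp(x,y,.016) for x,y in ((-.04,-L/2),(.04,-L/2),(.04,L/2),(-.04,L/2))]
    cv2.polylines(im,[np.array(q)],True,(0,0,255),1)
    for y in ys: cv2.circle(im,pp(0,y,.004),2,(0,255,0),-1)
    return im
a=draw(W[3],(.446,.1916),0.1,(.034,-.045),.162); b=draw(W[5],(.4447,-.1948),-4.3,(.068,-.026,-.094),.254)
for p,c in (((.6052,.0138,.056),W[3]),((.6599,.152,.046),W[3])): cv2.circle(a,tuple(proj(c,p).astype(int).tolist()),2,(0,0,255),-1)
for p in ((.5983,-.2973,.046),(.6644,-.171,.05)): cv2.circle(b,tuple(proj(W[5],p).astype(int).tolist()),2,(0,0,255),-1)
cv2.imwrite("pics/ov1.png",cv2.resize(np.hstack([a[20:290,150:430],b[20:290,150:430]]),None,fx=1.42,fy=1.42))
E
```

```text
bottle (array([0.58731642, 0.31270636, 0.07820057]), np.float64(0.0006093460811046131))
jar (334, 180, 15, 14) (array([ 0.6653744 , -0.17159018,  0.04935724]), np.float64(0.0008987834599930738))
jar (334, 179, 16, 16) (array([ 0.66607806, -0.17177823,  0.04793808]), np.float64(0.0011609267330345702))
jar (334, 178, 16, 17) (array([ 0.66616654, -0.17214467,  0.04847063]), np.float64(0.001611384117739457))
jar S (array([ 0.66562149, -0.17019957,  0.04558898]), np.float64(0.0008377865332120734))
[[252 151]
 [191 152]
 [196 238]
 [170 247]
 [170 284]
 [196 284]
 [205 266]
 [255 264]] [[486.3 272.9]
 [406.5 271.7]
 [405.1 153.4]
 [367.5 140.1]
 [362.5  82.9]
 [400.4  82.9]
 [415.2 111.2]
 [487.  114.2]] [416.3119879  153.67257514]
[[249  50]
 [185  52]
 [195 183]
 [254 182]] [[484.6 273.4]
 [406.5 271.3]
 [407.7 110.6]
 [487.2 111.7]] [446.49086403 191.75644797]
[[257  46]
 [190  43]
 [190 239]
 [170 248]
 [170 269]
 [204 269]
 [204 242]
 [247 242]] [[ 494.6  -70.1]
 [ 413.6  -66.8]
 [ 396.3 -316.4]
 [ 367.  -329.9]
 [ 364.3 -362. ]
 [ 413.3 -362. ]
 [ 415.7 -320.9]
 [ 476.4 -320.8]] [ 417.64350869 -268.6225239 ]
```

View pics/ov1.png

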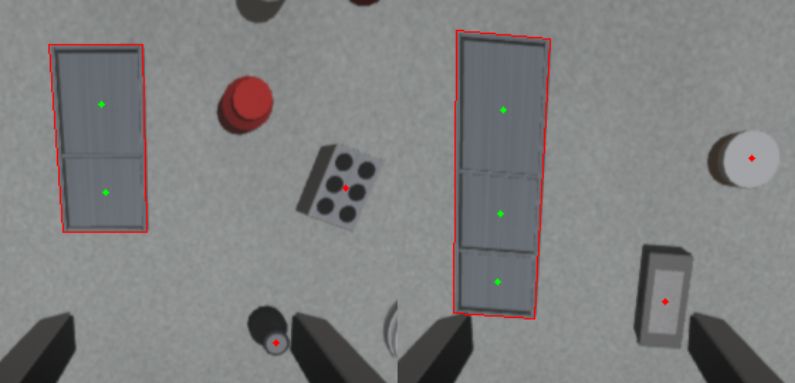

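The overlay lines up with both trays and their places, and every object dot sits on its object. Triangulated top heights agree with the text: jar 0.048, box about 0.04, eyepiece 0.057, bottle 0.078, short tray rim 0.013.

First I'll pick the slide box at (0.598,-0.297), yaw -4.4°.

Call:
{"name": "send_rows", "arguments": {"plan": [[[94, -25, 38, 0, 0, 0, 0], [94, -25, 38, 0, 0, 0, 4.4], [94, 0, 0, 40, 0, 0, 0], [94, 0, 0, 40, 0, 0, 0], [94, 0, 0, 40, 0, 0, 0], [94, 0, 0, 40, 0, 0, 0], [94, 0, 0, 30, 0, 0, 0], [94, 0, 0, 0, 0, 0, 0]]]}}

```text
clock: 5.9
tcp_pos: [0.5895, -0.2904, 0.0541]
eef_rot: [-0.005, 0.733, 0.68, -0.001]
ft_force: [-0.6, 0.0, -1.9]
grip_width: 1.0
finger_force: 0.0
```

```bash
cat > g.py <<'E'
import sys
from station import bot; from h import *
x,y,z,yaw=map(float,sys.argv[1:5]); o=bot.get_obs(); print(o["tcp_pos"].round(4),o["ft_force"].round(1),goto(o,[x,y,z],yaw))
E
python3 g.py .5983 -.2973 .019 -94.4
```

```text
[ 0.5895 -0.2904  0.0541] [-0.6  0.  -1.9] (array([-6.4,  9.6, 35. ]), array([-0.5, -0.3,  0.2]))
```

Call:
{"name": "send_rows", "arguments": {"plan": [[[94, -6.4, 9.6, 0, -0.5, -0.3, 0.2], [94, 0, 0, 15, 0, 0, 0], [94, 0, 0, 15, 0, 0, 0], [94, 0, 0, 5, 0, 0, 0], [94, 0, 0, 0, 0, 0, 0], [94, 0, 0, 0, 0, 0, 0]]]}}

```text
clock: 6.4
tcp_pos: [0.6016, -0.3012, 0.0273]
eef_rot: [0.006, 0.735, 0.679, 0.001]
ft_force: [-0.0, -0.3, 0.2]
grip_width: 1.0
finger_force: 0.0
```

```bash
python3 g.py .5983 -.2973 .019 -94.4; python3 snap.py w6
```

```text
[ 0.6016 -0.3012  0.0273] [-0.  -0.3  0.2] (array([ 3.7, -3.7,  8.2]), array([ 0.6,  0.3, -0.1]))
6.45 [ 0.6016 -0.3015  0.0274] [ 0.6  0.4 -4.6] [-0.52  0.74  1.29 -0.    1.1  -0.44]
```

View pics/w6.png

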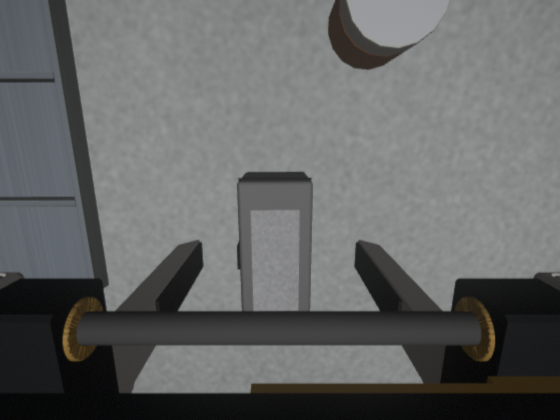

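The box is centred between the fingers and aligned with them. A small settled correction is left, then I'll grip.

Call:
{"name": "send_rows", "arguments": {"newtons": 25, "plan": [[[94, 3.5, -3, 8, 0.5, 0.3, 0], [94, 0, 0, 0, 0, 0, 0], [60, 0, 0, 0, 0, 0, 0], [30, 0, 0, 0, 0, 0, 0], [30, 0, 0, 0, 0, 0, 0], [30, 0, 0, 0, 0, 0, 0], [30, 0, 0, 0, 0, 0, 0], [30, 0, 0, 0, 0, 0, 0]]]}}

```text
clock: 7.12
tcp_pos: [0.5981, -0.2982, 0.0175]
eef_rot: [0.0, 0.735, 0.678, 0.0]
ft_force: [-0.2, 0.0, 0.2]
grip_width: 0.611
finger_force: 0.0
```

```bash
python3 g.py .5983 -.2973 .019 -94.4; python3 g.py .4497 -.127 .1 -94.3
```

```text
[ 0.5981 -0.2982  0.0175] [-0.2  0.   0.2] (array([ 0.9,  0.1, -1.5]), array([ 0. ,  0. , -0.2]))
[ 0.5981 -0.2982  0.0175] [-0.2  0.   0.2] (array([ 158.8, -161.6,  -82.5]), array([ 0. ,  0. , -0.3]))
```

Call:
{"name": "send_rows", "arguments": {"plan": [[[30, 0, 0, 0, 0, 0, 0], [30, 0, 0, 0, 0, 0, 0], [30, 0, 0, 0, 0, 0, 0], [30, 0, 0, 0, 0, 0, 0], [30, 0, 0, 0, 0, 0, 0], [30, 0, 0, 0, 0, 0, 0]]]}}

```text
clock: 7.62
tcp_pos: [0.5981, -0.2981, 0.0175]
eef_rot: [0.0, 0.735, 0.678, 0.0]
ft_force: [0.3, 0.4, -1.0]
grip_width: 0.425
finger_force: 25.0
```

Call:
{"name": "send_rows", "arguments": {"plan": [[[30, 0, 0, -6, 0, 0, 0], [30, 0, 0, -25, 0, 0, 0], [30, 0, 0, -25, 0, 0, 0], [30, 0, 0, -25, 0, 0, 0], [30, 0, 0, 0, 0, 0, 0], [30, 0, 0, 0, 0, 0, 0]]]}}

```text
clock: 8.12
tcp_pos: [0.5985, -0.2984, 0.0999]
eef_rot: [0.001, 0.735, 0.678, 0.0]
ft_force: [-0.5, -0.2, -1.8]
grip_width: 0.424
finger_force: 25.0
```

```bash
python3 g.py .4497 -.127 .095 -94.3
```

```text
[ 0.5985 -0.2984  0.0999] [-0.5 -0.2 -1.8] (array([ 158.9, -162.1,    4.4]), array([ 0.1,  0.1, -0.3]))
```

Call:
{"name": "send_rows", "arguments": {"plan": [[[30, 20, -20, 0, 0, 0, 0], [30, 28, -28, 0, 0, 0, 0], [30, 28, -28, 0, 0, 0, 0], [30, 28, -28, 0, 0, 0, 0], [30, 28, -29, 0, 0, 0, 0], [30, 27, -29, 0, 0, 0, -0.3], [30, 0, 0, 20, 0, 0, 0], [30, 0, 0, 30, 0, 0, 0], [30, 0, 0, 15, 0, 0, 0], [30, 0, 0, 0, 0, 0, 0], [30, 0, 0, 0, 0, 0, 0], [30, 0, 0, 0, 0, 0, 0]]]}}

```text
clock: 9.12
tcp_pos: [0.4495, -0.1268, 0.0339]
eef_rot: [0.0, 0.733, 0.68, 0.0]
ft_force: [-0.2, -0.4, -1.1]
grip_width: 0.424
finger_force: 25.0
```

```bash
python3 g.py .4497 -.127 .0215 -94.3
```

```text
[ 0.4495 -0.1268  0.0339] [-0.2 -0.4 -1.1] (array([-0.2,  0.2, 12.4]), array([ 0.,  0., -0.]))
```

Call:
{"name": "send_rows", "arguments": {"plan": [[[30, 0, 0, 7, 0, 0, 0], [30, 0, 0, 4, 0, 0, 0], [30, 0, 0, 0.7, 0, 0, 0], [30, 0, 0, 0, 0, 0, 0], [30, 0, 0, 0, 0, 0, 0]]]}}

```text
clock: 9.53
tcp_pos: [0.4494, -0.1267, 0.0219]
eef_rot: [0.0, 0.733, 0.68, 0.0]
ft_force: [-0.2, -0.0, -1.6]
grip_width: 0.426
finger_force: 25.0
```

Call:
{"name": "send_rows", "arguments": {"plan": [[[30, 0, 0, 0.7, 0, 0, 0], [30, 0, 0, 0, 0, 0, 0], [30, 0, 0, 0, 0, 0, 0]]]}}

```text
clock: 9.78
tcp_pos: [0.4495, -0.1267, 0.0214]
eef_rot: [0.0, 0.733, 0.68, 0.0]
ft_force: [-1.5, 0.4, 6.0]
grip_width: 0.424
finger_force: 25.0
```

The box is in contact with the floor, so I'll release and rise.

Call:
{"name": "send_rows", "arguments": {"plan": [[[94, 0, 0, 0, 0, 0, 0], [94, 0, 0, 0, 0, 0, 0], [94, 0, 0, 0, 0, 0, 0], [94, 0, 0, -10, 0, 0, 0], [94, 0, 0, -30, 0, 0, 0], [94, 0, 0, -40, 0, 0, 0], [94, 0, 0, 0, 0, 0, 0], [94, 0, 0, 0, 0, 0, 0]]]}}

```text
clock: 10.45
tcp_pos: [0.4503, -0.127, 0.1033]
eef_rot: [0.002, 0.733, 0.68, 0.001]
ft_force: [-0.5, -0.1, -0.3]
grip_width: 0.952
finger_force: 0.0
```

```bash
python3 g.py .665 -.171 .018 -94.3
```

```text
[ 0.4503 -0.127   0.1033] [-0.5 -0.1 -0.3] (array([-27.7, 217. ,  86.3]), array([0.2, 0.1, 0. ]))
```

Call:
{"name": "send_rows", "arguments": {"plan": [[[94, -4, 31, 0, 0, 0, 0], [94, -4, 31, 0, 0, 0, 0], [94, -4, 31, 0, 0, 0, 0], [94, -4, 31, 0, 0, 0, 0], [94, -4, 31, 0, 0, 0, 0], [94, -4, 31, 0, 0, 0, 0], [94, -4, 31, 0, 0, 0, 0], [94, 0, 0, 20, 0, 0, 0], [94, 0, 0, 0, 0, 0, 0], [94, 0, 0, 0, 0, 0, 0], [94, 0, 0, 0, 0, 0, 0]]]}}

```text
clock: 11.37
tcp_pos: [0.6629, -0.1707, 0.081]
eef_rot: [-0.001, 0.733, 0.68, -0.0]
ft_force: [-0.9, -0.1, 1.2]
grip_width: 0.998
finger_force: 0.0
```

```bash
python3 g.py .665 -.171 .018 -94.3
```

```text
[ 0.6629 -0.1707  0.081 ] [-0.9 -0.1  1.2] (array([-0.2,  2.2, 63. ]), array([-0.1, -0. ,  0. ]))
```

Call:
{"name": "send_rows", "arguments": {"newtons": 22, "plan": [[[94, 0, 2, 15, 0, 0, 0], [94, 0, 0, 25, 0, 0, 0], [94, 0, 0, 15, 0, 0, 0], [80, 0, 0, 7, 0, 0, 0], [38, 0, 0, 0, 0, 0, 0], [38, 0, 0, 0, 0, 0, 0], [38, 0, 0, 0, 0, 0, 0], [38, 0, 0, 0, 0, 0, 0], [38, 0, 0, 0, 0, 0, 0], [38, 0, 0, 0, 0, 0, 0], [38, 0, 0, 0, 0, 0, 0], [38, 0, 0, 0, 0, 0, 0]]]}}

```text
clock: 12.37
tcp_pos: [0.6658, -0.1711, 0.0196]
eef_rot: [0.0, 0.733, 0.68, 0.0]
ft_force: [-0.4, 0.4, 3.7]
grip_width: 0.507
finger_force: 22.0
```

Call:
{"name": "send_rows", "arguments": {"plan": [[[38, 0, 0, 0, 0, 0, 0], [38, 0, 0, 0, 0, 0, 0], [38, 0, 0, 0, 0, 0, 0]]]}}

```text
clock: 12.62
tcp_pos: [0.6658, -0.171, 0.0195]
eef_rot: [0.0, 0.733, 0.68, 0.0]
ft_force: [-1.6, 0.9, 5.6]
grip_width: 0.509
finger_force: 22.0
```

Call:
{"name": "send_rows", "arguments": {"plan": [[[38, 0, 0, -8, 0, 0, 0], [38, 0, 0, -25, 0, 0, 0], [38, 0, 0, -30, 0, 0, 0], [38, 0, 0, -17, 0, 0, 0], [38, 0, 0, 0, 0, 0, 0], [38, 0, 0, 0, 0, 0, 0]]]}}

```text
clock: 13.12
tcp_pos: [0.6657, -0.171, 0.0994]
eef_rot: [0.0, 0.733, 0.68, 0.0]
ft_force: [-0.2, 0.6, -2.3]
grip_width: 0.51
finger_force: 22.0
```

```bash
python3 g.py .4427 -.2207 .0235 -94.3
```

```text
[ 0.6657 -0.171   0.0994] [-0.2  0.6 -2.3] (array([ -66.2, -218.7,   75.7]), array([0.1, 0. , 0. ]))
```

Call:
{"name": "send_rows", "arguments": {"plan": [[[38, -8, -25, 0, 0, 0, 0], [38, -9, -31, 0, 0, 0, 0], [38, -9, -31, 0, 0, 0, 0], [38, -10, -33, 0, 0, 0, 0], [38, -10, -33, 0, 0, 0, 0], [38, -10, -33, 0, 0, 0, 0], [38, -10, -32, 0, 0, 0, 0], [38, 0, 0, 15, 0, 0, 0], [38, 0, 0, 25, 0, 0, 0], [38, 0, 0, 20, 0, 0, 0], [38, 0, 0, 0, 0, 0, 0], [38, 0, 0, 0, 0, 0, 0]]]}}

```text
clock: 14.12
tcp_pos: [0.4423, -0.2199, 0.0377]
eef_rot: [-0.002, 0.733, 0.68, -0.001]
ft_force: [0.6, -0.5, -1.7]
grip_width: 0.509
finger_force: 22.0
```

```bash
python3 g.py .4427 -.2207 .0235 -94.3; python3 snap.py w7
```

```text
[ 0.4423 -0.2199  0.0377] [ 0.6 -0.5 -1.7] (array([-0.8,  0.5, 14.2]), array([-0.2, -0.1,  0. ]))
14.1667 [ 0.4431 -0.2203  0.0389] [-0.1 -0.  -4.3] [-0.54  0.39  1.83  0.    0.92 -0.46]
```

View pics/w7.png

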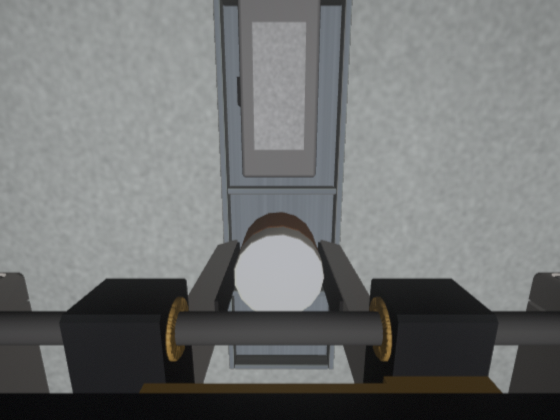

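The box at (280,90) lies flat in the largest place, and the jar at (280,265) is above the middle place. Lowering the jar now.

Call:
{"name": "send_rows", "arguments": {"plan": [[[38, 0, 0, 8, 0, 0, 0], [38, 0, 0, 5, 0, 0, 0], [38, 0, 0, 1, 0, 0, 0], [38, 0, 0, 0, 0, 0, 0], [38, 0, 0, 0, 0, 0, 0], [38, 0, 0, 0, 0, 0, 0]]]}}

```text
clock: 14.67
tcp_pos: [0.4435, -0.2206, 0.0253]
eef_rot: [0.0, 0.733, 0.68, 0.0]
ft_force: [0.8, 0.1, -1.3]
grip_width: 0.506
finger_force: 22.0
```

Call:
{"name": "send_rows", "arguments": {"plan": [[[38, 0, 0, 0.8, 0, 0, 0], [38, 0, 0, 0, 0, 0, 0], [38, 0, 0, 0, 0, 0, 0]]]}}

```text
clock: 14.92
tcp_pos: [0.4433, -0.2205, 0.0243]
eef_rot: [0.0, 0.733, 0.68, 0.0]
ft_force: [-0.7, 0.5, -0.5]
grip_width: 0.51
finger_force: 22.0
```

Call:
{"name": "send_rows", "arguments": {"plan": [[[38, 0, 0, 0.7, 0, 0, 0], [38, 0, 0, 0, 0, 0, 0], [38, 0, 0, 0, 0, 0, 0]]]}}

```text
clock: 15.17
tcp_pos: [0.4433, -0.2205, 0.0235]
eef_rot: [0.0, 0.733, 0.68, 0.0]
ft_force: [-0.6, 0.2, -2.4]
grip_width: 0.504
finger_force: 22.0
```

Call:
{"name": "send_rows", "arguments": {"plan": [[[38, 0, 0, 0.5, 0, 0, 0], [38, 0, 0, 0, 0, 0, 0], [38, 0, 0, 0, 0, 0, 0]]]}}

```text
clock: 15.42
tcp_pos: [0.4433, -0.2205, 0.0235]
eef_rot: [0.0, 0.733, 0.68, 0.0]
ft_force: [-3.2, 1.3, 5.7]
grip_width: 0.508
finger_force: 22.0
```

Call:
{"name": "send_rows", "arguments": {"plan": [[[94, 0, 0, 0, 0, 0, 0], [94, 0, 0, 0, 0, 0, 0], [94, 0, 0, 0, 0, 0, 0], [94, 0, 0, -10, 0, 0, 0], [94, 0, 0, -30, 0, 0, 0], [94, 0, 0, -40, 0, 0, 0], [94, 0, 0, 0, 0, 0, 0], [94, 0, 0, 0, 0, 0, 0]]]}}

```text
clock: 16.08
tcp_pos: [0.4443, -0.221, 0.1054]
eef_rot: [0.002, 0.733, 0.68, 0.001]
ft_force: [0.2, 0.4, -0.3]
grip_width: 0.995
finger_force: 0.0
```

```bash
python3 g.py .6052 .0138 .025 -94.3
```

```text
[ 0.4443 -0.221   0.1054] [ 0.2  0.4 -0.3] (array([246.3, 142.6,  80.5]), array([0.2, 0.1, 0. ]))
```

Call:
{"name": "send_rows", "arguments": {"plan": [[[94, 22, 12, 0, 0, 0, 0], [94, 32, 18, 0, 0, 0, 0], [94, 32, 19, 0, 0, 0, 0], [94, 32, 19, 0, 0, 0, 0], [94, 32, 19, 0, 0, 0, 0], [94, 32, 19, 0, 0, 0, 0], [94, 32, 19, 0, 0, 0, 0], [94, 32, 18, 0, 0, 0, 0], [94, 0, 0, 15, 0, 0, 0], [94, 0, 0, 0, 0, 0, 0], [94, 0, 0, 0, 0, 0, 0], [94, 0, 0, 0, 0, 0, 0]]]}}

```text
clock: 17.08
tcp_pos: [0.6038, 0.0133, 0.088]
eef_rot: [-0.0, 0.733, 0.68, -0.0]
ft_force: [-0.5, -0.9, 0.3]
grip_width: 1.0
finger_force: 0.0
```

```bash
python3 g.py .6052 .0138 .025 -94.3
```

```text
[0.6038 0.0133 0.088 ] [-0.5 -0.9  0.3] (array([ 0.6,  1.4, 63. ]), array([-0.1,  0. , -0. ]))
```

Call:
{"name": "send_rows", "arguments": {"newtons": 20, "plan": [[[80, 0.5, 1, 15, 0, 0, 0], [70, 0, 0, 25, 0, 0, 0], [60, 0, 0, 16, 0, 0, 0], [50, 0, 0, 7, 0, 0, 0], [15, 0, 0, 0, 0, 0, 0], [15, 0, 0, 0, 0, 0, 0], [15, 0, 0, 0, 0, 0, 0], [15, 0, 0, 0, 0, 0, 0], [15, 0, 0, 0, 0, 0, 0], [15, 0, 0, 0, 0, 0, 0], [15, 0, 0, 0, 0, 0, 0], [15, 0, 0, 0, 0, 0, 0]]]}}

```text
clock: 18.08
tcp_pos: [0.6055, 0.0146, 0.0254]
eef_rot: [0.0, 0.733, 0.68, 0.0]
ft_force: [0.3, 0.0, 3.1]
grip_width: 0.258
finger_force: 20.0
```

Call:
{"name": "send_rows", "arguments": {"plan": [[[15, 0, 0, 0, 0, 0, 0], [15, 0, 0, 0, 0, 0, 0], [15, 0, 0, 0, 0, 0, 0]]]}}

```text
clock: 18.33
tcp_pos: [0.6055, 0.0145, 0.0254]
eef_rot: [0.0, 0.733, 0.68, 0.0]
ft_force: [-1.0, -0.1, 5.6]
grip_width: 0.26
finger_force: 20.0
```

Call:
{"name": "send_rows", "arguments": {"plan": [[[15, 0, 0, -8, 0, 0, 0], [15, 0, 0, -30, 0, 0, 0], [15, 0, 0, -30, 0, 0, 0], [15, 0, 0, -22, 0, 0, 0], [15, 0, 0, 0, 0, 0, 0], [15, 0, 0, 0, 0, 0, 0]]]}}

```text
clock: 18.83
tcp_pos: [0.6057, 0.0145, 0.1161]
eef_rot: [0.001, 0.733, 0.68, 0.001]
ft_force: [0.2, -0.9, -0.5]
grip_width: 0.261
finger_force: 20.0
```

```bash
python3 g.py .4376 -.2885 .0295 -94.3
```

```text
[0.6057 0.0145 0.1161] [ 0.2 -0.9 -0.5] (array([-314.8, -145.1,   86.3]), array([ 0.1, -0. ,  0. ]))
```

Call:
{"name": "send_rows", "arguments": {"plan": [[[15, -24, -11, 0, 0, 0, 0], [15, -32, -15, 0, 0, 0, 0], [15, -32, -15, 0, 0, 0, 0], [15, -32, -15, 0, 0, 0, 0], [15, -32, -15, 0, 0, 0, 0], [15, -33, -15, 0, 0, 0, 0], [15, -33, -15, 0, 0, 0, 0], [15, -33, -15, 0, 0, 0, 0], [15, -33, -15, 0, 0, 0, 0], [15, -31, -14, 0, 0, 0, 0], [15, 0, 0, 0, 0, 0, 0], [15, 0, 0, 0, 0, 0, 0]]]}}

```text
clock: 19.83
tcp_pos: [0.4359, -0.2894, 0.1137]
eef_rot: [-0.001, 0.734, 0.679, -0.0]
ft_force: [-0.3, 0.6, -1.2]
grip_width: 0.262
finger_force: 20.0
```

```bash
python3 g.py .4376 -.2885 .0295 -94.3
```

```text
[ 0.4359 -0.2894  0.1137] [-0.3  0.6 -1.2] (array([ 0.9,  1.8, 84.2]), array([-0.1, -0.1, -0.2]))
```

Call:
{"name": "send_rows", "arguments": {"plan": [[[15, 0.5, 1, 15, 0, 0, 0], [15, 0, 0, 28, 0, 0, 0], [15, 0, 0, 22, 0, 0, 0], [15, 0, 0, 12, 0, 0, 0], [15, 0, 0, 5, 0, 0, 0], [15, 0, 0, 0, 0, 0, 0], [15, 0, 0, 0, 0, 0, 0], [15, 0, 0, 0, 0, 0, 0]]]}}

```text
clock: 20.5
tcp_pos: [0.4388, -0.2882, 0.0339]
eef_rot: [0.001, 0.733, 0.68, 0.0]
ft_force: [-0.9, -0.5, -0.9]
grip_width: 0.259
finger_force: 20.0
```

Call:
{"name": "send_rows", "arguments": {"plan": [[[15, 0, 0, 0.7, 0, 0, 0], [15, 0, 0, 0, 0, 0, 0], [15, 0, 0, 0, 0, 0, 0]]]}}

```text
clock: 20.75
tcp_pos: [0.4384, -0.2884, 0.0328]
eef_rot: [0.0, 0.733, 0.68, 0.0]
ft_force: [-0.6, 0.0, -0.8]
grip_width: 0.26
finger_force: 20.0
```

Call:
{"name": "send_rows", "arguments": {"plan": [[[15, 0, 0, 2, 0, 0, 0], [15, 0, 0, 0.5, 0, 0, 0], [15, 0, 0, 0, 0, 0, 0], [15, 0, 0, 0, 0, 0, 0]]]}}

```text
clock: 21.08
tcp_pos: [0.4381, -0.2883, 0.0298]
eef_rot: [-0.0, 0.733, 0.68, -0.0]
ft_force: [0.3, 0.0, -0.3]
grip_width: 0.259
finger_force: 20.0
```

Call:
{"name": "send_rows", "arguments": {"plan": [[[15, 0, 0, 0.7, 0, 0, 0], [15, 0, 0, 0, 0, 0, 0], [15, 0, 0, 0, 0, 0, 0]]]}}

```text
clock: 21.33
tcp_pos: [0.4383, -0.2884, 0.0294]
eef_rot: [0.0, 0.733, 0.68, 0.0]
ft_force: [0.1, 1.1, 3.0]
grip_width: 0.262
finger_force: 20.0
```

Call:
{"name": "send_rows", "arguments": {"plan": [[[94, 0, 0, 0, 0, 0, 0], [94, 0, 0, 0, 0, 0, 0], [94, 0, 0, 0, 0, 0, 0], [94, 0, 0, -10, 0, 0, 0], [94, 0, 0, -35, 0, 0, 0], [94, 0, 0, -41, 0, 0, 0], [94, 0, 0, 0, 0, 0, 0], [94, 0, 0, 0, 0, 0, 0]]]}}

```text
clock: 22.0
tcp_pos: [0.4391, -0.2889, 0.1178]
eef_rot: [0.002, 0.733, 0.68, 0.0]
ft_force: [-0.6, 1.4, -0.0]
grip_width: 0.795
finger_force: 0.0
```

```bash
python3 g.py .6599 .152 .019 -94.3
```

```text
[ 0.4391 -0.2889  0.1178] [-0.6  1.4 -0. ] (array([456.5, 186.8,  98.4]), array([0.2, 0.1, 0. ]))
```

Call:
{"name": "send_rows", "arguments": {"plan": [[[94, 24, 10, 0, 0, 0, 0], [94, 36, 15, 0, 0, 0, 0], [94, 36, 15, 0, 0, 0, 0], [94, 36, 15, 0, 0, 0, 0], [94, 36, 15, 0, 0, 0, 0], [94, 36, 15, 0, 0, 0, 0], [94, 36, 15, 0, 0, 0, 0], [94, 36, 15, 0, 0, 0, 0], [94, 36, 15, 0, 0, 0, 0], [94, 36, 15, 0, 0, 0, 0], [94, 36, 15, 0, 0, 0, 0], [94, 36, 15, 0, 0, 0, 0]]]}}

```text
clock: 23.0
tcp_pos: [0.6442, 0.1193, 0.1141]
eef_rot: [-0.0, 0.733, 0.68, -0.001]
ft_force: [0.3, -0.5, 1.5]
grip_width: 0.998
finger_force: 0.0
```

Call:
{"name": "send_rows", "arguments": {"plan": [[[94, 36, 12, 0, 0, 0, 0], [94, 0, 0, 0, 0, 0, 5], [94, 0, 0, 0, 0, 0, 5], [94, 0, 0, 0, 0, 0, 4.9], [94, 0, 0, 0, 0, 0, 0], [94, 0, 0, 0, 0, 0, 0]]]}}

```text
clock: 23.5
tcp_pos: [0.6585, 0.1523, 0.1143]
eef_rot: [-0.0, 0.814, 0.58, -0.001]
ft_force: [0.1, 0.3, -0.2]
grip_width: 1.003
finger_force: 0.0
```

```bash
python3 g.py .6599 .152 .019 -109.2; python3 snap.py w8
```

```text
[0.6585 0.1523 0.1143] [ 0.1  0.3 -0.2] (array([ 0.2,  1.6, 95.3]), array([-0.1,  0. ,  0.2]))
23.55 [0.6586 0.1523 0.1146] [ -0.1   0.  -19. ] [ 0.17  0.66  1.21 -0.    1.27  0.51]
```

View pics/w8.png

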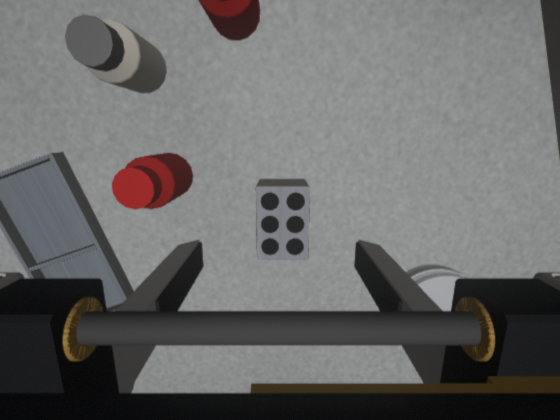

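The block at (283,222) is square with the fingers, and the red decoy at (150,183) is clear of the left finger. Descending to grip it.

Call:
{"name": "send_rows", "arguments": {"newtons": 40, "plan": [[[94, 0, 1.5, 20, 0, 0, 0], [94, 0, 0, 30, 0, 0, 0], [94, 0, 0, 28, 0, 0, 0], [94, 0, 0, 12, 0, 0, 0], [94, 0, 0, 5, 0, 0, 0], [35, 0, 0, 0, 0, 0, 0], [35, 0, 0, 0, 0, 0, 0], [35, 0, 0, 0, 0, 0, 0], [35, 0, 0, 0, 0, 0, 0], [35, 0, 0, 0, 0, 0, 0], [35, 0, 0, 0, 0, 0, 0], [35, 0, 0, 0, 0, 0, 0]]]}}

```text
clock: 24.55
tcp_pos: [0.6604, 0.1519, 0.0205]
eef_rot: [0.0, 0.815, 0.579, 0.0]
ft_force: [-0.3, -0.1, -0.1]
grip_width: 0.543
finger_force: 0.0
```

Call:
{"name": "send_rows", "arguments": {"plan": [[[35, 0, 0, 0, 0, 0, 0], [35, 0, 0, 0, 0, 0, 0], [35, 0, 0, 0, 0, 0, 0], [35, 0, 0, 0, 0, 0, 0], [35, 0, 0, 0, 0, 0, 0]]]}}

```text
clock: 24.97
tcp_pos: [0.6604, 0.1519, 0.0204]
eef_rot: [0.0, 0.815, 0.579, 0.0]
ft_force: [1.0, -0.6, 3.2]
grip_width: 0.465
finger_force: 40.0
```

Call:
{"name": "send_rows", "arguments": {"plan": [[[35, 0, 0, -8, 0, 0, 0], [35, 0, 0, -30, 0, 0, 0], [35, 0, 0, -35, 0, 0, 0], [35, 0, 0, -37, 0, 0, -6.4], [35, 0, 0, 0, 0, 0, -6.4], [35, 0, 0, 0, 0, 0, -6.4], [35, 0, 0, 0, 0, 0, 0], [35, 0, 0, 0, 0, 0, 0]]]}}

```text
clock: 25.63
tcp_pos: [0.6598, 0.1519, 0.1298]
eef_rot: [-0.0, 0.708, 0.706, -0.0]
ft_force: [-0.7, -0.8, -3.1]
grip_width: 0.466
finger_force: 40.0
```

```bash
python3 g.py .446 .2257 .0245 -90
```

```text
[0.6598 0.1519 0.1298] [-0.7 -0.8 -3.1] (array([  73.1, -214. ,  105.5]), array([-0.1,  0. , -0.2]))
```

Call:
{"name": "send_rows", "arguments": {"plan": [[[35, 8, -24, 0, 0, 0, 0], [35, 10, -30, 0, 0, 0, 0], [35, 11, -32, 0, 0, 0, 0], [35, 11, -32, 0, 0, 0, 0], [35, 11, -32, 0, 0, 0, 0], [35, 11, -32, 0, 0, 0, 0], [35, 11, -32, 0, 0, 0, -0.2], [35, 0, 0, 20, 0, 0, 0], [35, 0, 0, 35, 0, 0, 0], [35, 0, 0, 30, 0, 0, 0], [35, 0, 0, 10, 0, 0, 0], [35, 0, 0, 0, 0, 0, 0]]]}}

```text
clock: 26.63
tcp_pos: [0.4449, 0.2243, 0.033]
eef_rot: [-0.001, 0.707, 0.707, -0.002]
ft_force: [0.1, -0.5, -2.9]
grip_width: 0.465
finger_force: 40.0
```

```bash
python3 g.py .446 .2257 .0245 -90; python3 snap.py w9
```

```text
[0.4449 0.2243 0.033 ] [ 0.1 -0.5 -2.9] (array([1.4, 1.2, 8.5]), array([-0.3,  0.1,  0.1]))
26.6833 [0.446  0.2248 0.035 ] [-0.1  0.   0.1] [0.39 0.41 1.82 0.   0.92 0.39]
```

View pics/w9.png

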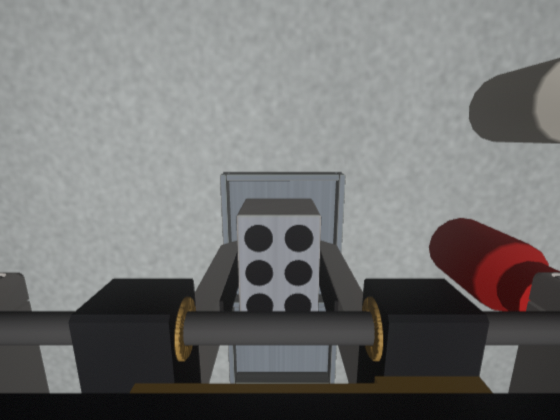

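The block (280,260) is square above the larger place, so I'll lower it.

Call:
{"name": "send_rows", "arguments": {"plan": [[[35, 0, 0, 6, 0, 0, 0], [35, 0, 0, 3.5, 0, 0, 0], [35, 0, 0, 0, 0, 0, 0], [35, 0, 0, 0, 0, 0, 0], [35, 0, 0, 0, 0, 0, 0]]]}}

```text
clock: 27.1
tcp_pos: [0.4465, 0.225, 0.0262]
eef_rot: [0.0, 0.706, 0.708, 0.0]
ft_force: [0.2, 0.3, -3.3]
grip_width: 0.462
finger_force: 40.0
```

Call:
{"name": "send_rows", "arguments": {"plan": [[[35, 0, 0, 0.7, 0, 0, 0], [35, 0, 0, 0, 0, 0, 0], [35, 0, 0, 0, 0, 0, 0]]]}}

```text
clock: 27.35
tcp_pos: [0.4463, 0.2249, 0.0251]
eef_rot: [0.0, 0.706, 0.708, 0.0]
ft_force: [-0.9, 0.2, -2.9]
grip_width: 0.461
finger_force: 40.0
```

Call:
{"name": "send_rows", "arguments": {"plan": [[[35, 0, 0, 0.6, 0, 0, 0], [35, 0, 0, 0, 0, 0, 0], [35, 0, 0, 0, 0, 0, 0]]]}}

```text
clock: 27.6
tcp_pos: [0.4463, 0.2249, 0.0243]
eef_rot: [-0.0, 0.706, 0.708, -0.0]
ft_force: [0.9, -0.0, -2.4]
grip_width: 0.469
finger_force: 40.0
```

Call:
{"name": "send_rows", "arguments": {"plan": [[[35, 0, 0, 0.6, 0, 0, 0], [35, 0, 0, 0, 0, 0, 0], [35, 0, 0, 0, 0, 0, 0]]]}}

```text
clock: 27.85
tcp_pos: [0.4463, 0.2249, 0.0243]
eef_rot: [0.0, 0.706, 0.708, -0.0]
ft_force: [-3.8, -2.2, 6.6]
grip_width: 0.465
finger_force: 40.0
```

Call:
{"name": "send_rows", "arguments": {"plan": [[[94, 0, 0, 0, 0, 0, 0], [94, 0, 0, 0, 0, 0, 0], [94, 0, 0, 0, 0, 0, 0], [94, 0, 0, -10, 0, 0, 0], [94, 0, 0, -35, 0, 0, 0], [66, 0, 0, -41, 0, 0, 0], [66, 0, 0, -20, 0, 0, 0], [66, 0, 0, 0, 0, 0, 0], [66, 0, 0, 0, 0, 0, 0]]]}}

```text
clock: 28.6
tcp_pos: [0.4466, 0.2251, 0.131]
eef_rot: [0.0, 0.706, 0.708, 0.001]
ft_force: [0.3, -0.3, -0.2]
grip_width: 0.702
finger_force: 0.0
```

```bash
python3 g.py .5873 .3127 .02 -90; python3 - <<'E'
from seg import *
c=W[2]; h=cv2.cvtColor(c["color"],cv2.COLOR_RGB2HSV); m=((h[:,:,1]>140)&(h[:,:,2]>40)).astype(np.uint8)
for k in cv2.findContours(m,0,1)[0]:
    if cv2.contourArea(k)>200:
        P0=world(c,k[:,0],.0);P=world(c,k[:,0],.08); print(P0.min(0).round(3),P0.max(0).round(3),P.min(0).round(3),P.max(0).round(3))
E
```

```text
[0.4466 0.2251 0.131 ] [ 0.3 -0.3 -0.2] (array([ 87. , 140.7, 111.5]), array([ 0.1, -0.1,  0.2]))
[ 0.755 -0.122] [ 0.986 -0.092] [ 0.712 -0.045] [ 0.9  -0.02]
[ 0.815 -0.061] [0.865 0.034] [0.76  0.005] [0.801 0.082]
[ 0.173 -0.062] [0.238 0.045] [0.239 0.004] [0.291 0.091]
[0.557 0.187] [0.602 0.233] [0.55  0.206] [0.587 0.244]
[0.678 0.309] [0.731 0.353] [0.649 0.306] [0.692 0.341]
```

Call:
{"name": "send_rows", "arguments": {"plan": [[[66, 12, 20, 0, 0, 0, 0], [66, 18, 30, 0, 0, 0, 0], [66, 19, 30, 0, 0, 0, 0], [66, 19, 30, 0, 0, 0, 0], [66, 19, 30.5, 0, 0, 0, 0.2], [66, 0, 0, 0, 0, 0, 0], [66, 0, 0, 0, 0, 0, 0], [66, 0, 0, 0, 0, 0, 0]]]}}

```text
clock: 29.27
tcp_pos: [0.5854, 0.3119, 0.1282]
eef_rot: [-0.0, 0.707, 0.707, -0.001]
ft_force: [-1.0, -0.2, -0.5]
grip_width: 0.701
finger_force: 0.0
```

```bash
python3 g.py .5873 .3127 .02 -90; python3 snap.py w10
```

```text
[0.5854 0.3119 0.1282] [-1.  -0.2 -0.5] (array([  0.9,   2.1, 108.2]), array([-0.1,  0.1,  0. ]))
29.3167 [0.5855 0.3118 0.129 ] [-0.1  0.   0. ] [ 0.43  0.62  1.24 -0.    1.28  0.43]
```

View pics/w10.png

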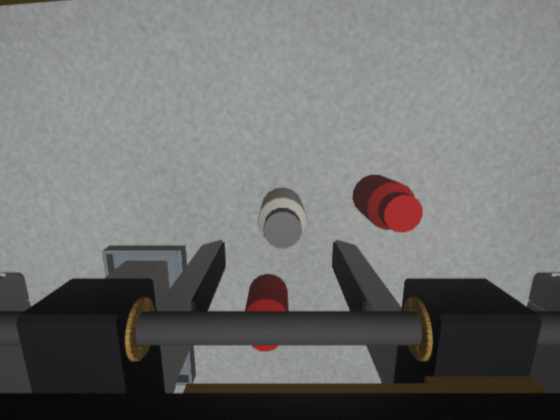

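The white bottle with the grey cap (283,225) is centred between the fingers at columns 222 and 335, and the red ones at (390,205) and (266,310) are clear. Descending.

Call:
{"name": "send_rows", "arguments": {"newtons": 20, "plan": [[[66, 0.7, 1.2, 20, 0, 0, 0], [66, 0, 0, 35, 0, 0, 0], [66, 0, 0, 30, 0, 0, 0], [66, 0, 0, 15, 0, 0, 0], [66, 0, 0, 8, 0, 0, 0], [32, 0, 0, 0, 0, 0, 0], [32, 0, 0, 0, 0, 0, 0], [32, 0, 0, 0, 0, 0, 0], [32, 0, 0, 0, 0, 0, 0], [32, 0, 0, 0, 0, 0, 0], [32, 0, 0, 0, 0, 0, 0], [32, 0, 0, 0, 0, 0, 0]]]}}

```text
clock: 30.32
tcp_pos: [0.5883, 0.3134, 0.0234]
eef_rot: [0.0, 0.707, 0.707, 0.001]
ft_force: [-1.2, -0.7, 6.8]
grip_width: 0.441
finger_force: 20.0
```

Call:
{"name": "send_rows", "arguments": {"plan": [[[32, 0, 0, 0, 0, 0, 0], [32, 0, 0, 0, 0, 0, 0]]]}}

```text
clock: 30.48
tcp_pos: [0.5883, 0.3134, 0.0234]
eef_rot: [0.0, 0.707, 0.707, 0.001]
ft_force: [-1.2, -1.0, 7.5]
grip_width: 0.444
finger_force: 20.0
```

Call:
{"name": "send_rows", "arguments": {"plan": [[[32, 0, 0, -8, 0, 0, 0], [32, 0, 0, -30, 0, 0, 0], [32, 0, 0, -35, 0, 0, 0], [32, 0, 0, -32, 0, 0, 0], [32, 0, 0, 0, 0, 0, 0], [32, 0, 0, 0, 0, 0, 0]]]}}

```text
clock: 30.98
tcp_pos: [0.5883, 0.3134, 0.1292]
eef_rot: [0.001, 0.707, 0.707, 0.002]
ft_force: [0.0, -0.1, -0.8]
grip_width: 0.443
finger_force: 20.0
```

```bash
python3 g.py .446 .1467 .0275 -90
```

```text
[0.5883 0.3134 0.1292] [ 0.  -0.1 -0.8] (array([-166.9, -142.7,  100.9]), array([ 0.2, -0.1,  0. ]))
```

Call:
{"name": "send_rows", "arguments": {"plan": [[[32, -20, -17, 0, 0, 0, 0], [32, -29, -25, 0, 0, 0, 0], [32, -29, -25, 0, 0, 0, 0], [32, -29, -25, 0, 0, 0, 0], [32, -30, -25, 0, 0, 0, 0], [32, -30, -25, 0, 0, 0, 0], [32, 0, 0, 0, 0, 0, 0], [32, 0, 0, 20, 0, 0, 0], [32, 0, 0, 35, 0, 0, 0], [32, 0, 0, 30, 0, 0, 0], [32, 0, 0, 0, 0, 0, 0], [32, 0, 0, 0, 0, 0, 0]]]}}

```text
clock: 31.98
tcp_pos: [0.4447, 0.1459, 0.0408]
eef_rot: [-0.001, 0.707, 0.707, -0.002]
ft_force: [-0.6, 0.1, -0.4]
grip_width: 0.436
finger_force: 20.0
```

```bash
python3 g.py .446 .1467 .0275 -90; python3 snap.py w11
```

```text
[0.4447 0.1459 0.0408] [-0.6  0.1 -0.4] (array([ 0.8,  1.3, 13.3]), array([-0.2,  0.1,  0. ]))
32.0333 [0.4458 0.1462 0.0423] [-0.  0.  0.] [0.24 0.34 1.9  0.   0.91 0.24]
```

View pics/w11.png

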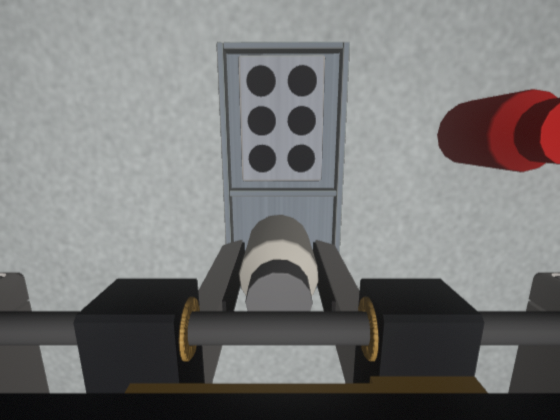

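The block (281,118) sits flat in the larger place, and the bottle (280,270) is above the smaller place. Lowering.

Call:
{"name": "send_rows", "arguments": {"plan": [[[32, 0, 0, 8, 0, 0, 0], [32, 0, 0, 5, 0, 0, 0], [32, 0, 0, 0.7, 0, 0, 0], [32, 0, 0, 0, 0, 0, 0], [32, 0, 0, 0, 0, 0, 0]]]}}

```text
clock: 32.45
tcp_pos: [0.4458, 0.1462, 0.0284]
eef_rot: [0.0, 0.707, 0.707, 0.0]
ft_force: [0.3, -0.3, -0.6]
grip_width: 0.444
finger_force: 20.0
```

Call:
{"name": "send_rows", "arguments": {"plan": [[[32, 0, 0, 0.7, 0, 0, 0], [32, 0, 0, 0, 0, 0, 0], [32, 0, 0, 0, 0, 0, 0]]]}}

```text
clock: 32.7
tcp_pos: [0.4457, 0.1461, 0.0275]
eef_rot: [0.0, 0.707, 0.707, 0.0]
ft_force: [0.0, 0.8, -0.8]
grip_width: 0.443
finger_force: 20.0
```

Call:
{"name": "send_rows", "arguments": {"plan": [[[32, 0, 0, 0.7, 0, 0, 0], [32, 0, 0, 0, 0, 0, 0], [32, 0, 0, 0, 0, 0, 0]]]}}

```text
clock: 32.95
tcp_pos: [0.4458, 0.1461, 0.0274]
eef_rot: [0.0, 0.707, 0.707, 0.0]
ft_force: [-2.9, -1.2, 11.1]
grip_width: 0.446
finger_force: 20.0
```

Contact. I'll release, rise, back off and check.

Call:
{"name": "send_rows", "arguments": {"plan": [[[94, 0, 0, 0, 0, 0, 0], [94, 0, 0, 0, 0, 0, 0], [94, 0, 0, 0, 0, 0, 0], [94, 0, 0, -10, 0, 0, 0], [94, 0, 0, -40, 0, 0, 0], [94, 0, 0, -41, 0, 0, 0], [94, 0, 0, -41, 0, 0, 0], [94, 0, 0, -41, 0, 0, 0], [94, -30, 0, -30, 0, 0, 0], [94, -40, 0, 0, 0, 0, 0], [94, 0, 0, 0, 0, 0, 0], [94, 0, 0, 0, 0, 0, 0]]]}}

```text
clock: 33.95
tcp_pos: [0.4456, 0.0754, 0.23]
eef_rot: [0.0, 0.708, 0.706, 0.0]
ft_force: [-0.0, -0.7, 0.2]
grip_width: 1.002
finger_force: 0.0
```

```bash
python3 snap.py w12; python3 - <<'E'
from station import camera; import cv2,numpy as np
a=cv2.imread("pics/w12.png"); t=camera("top")["color"][130:310,130:530,::-1]; s=camera("scene")["color"][100:340,160:460,::-1]
t=cv2.resize(t,(700,315),interpolation=2)
m=np.zeros((600,800,3),np.uint8); m[:315,:700]=t; m[315:,:356]=cv2.resize(s,(356,285)); m[315:,360:740]=cv2.resize(a,(380,285)); cv2.imwrite("pics/fin.png",m)
E
```

```text
34.0 [0.4455 0.0764 0.2295] [ 0.  -0.  -0.1] [0.09 0.06 1.75 0.   1.33 0.09]
```

View pics/fin.png

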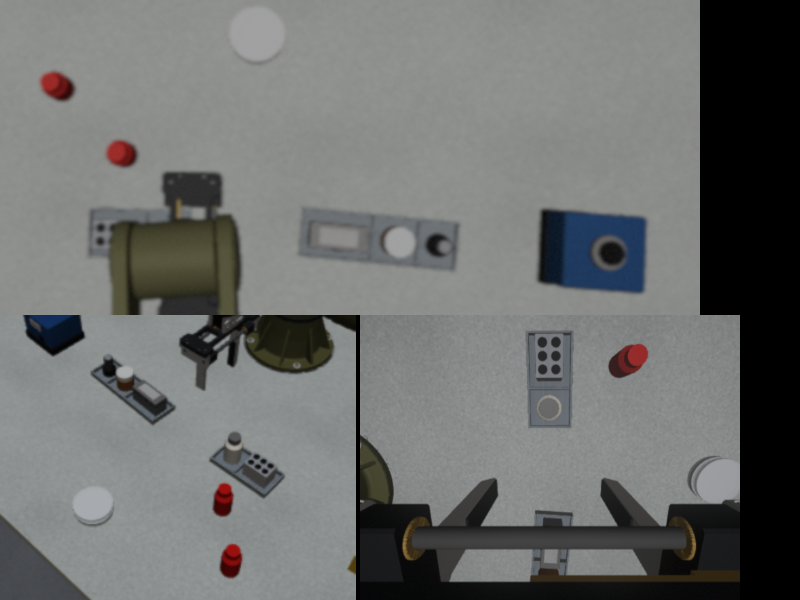

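The final views show all five things upright in their places: box (337,236), jar (400,241) and eyepiece (438,243) in the long tray, and block (549,355) and bottle (549,407) in the short tray. The bystanders and red decoys look unmoved, so I'm handing in.

```bash
python3 -c "
from station import bot
print(bot.job_done())"
```

```text
the job is handed in; nothing more can be done
None
```

Both kits are made up and the job is handed in after about 34 s of robot time: all five items stand upright in their own places, each lowered until it touched the floor before release, and the last pictures show the mixer, dishes and red look-alikes unmoved; the tube rack was never approached but is mostly outside those pictures.

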